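# Unclip the extractor's filter cover and take out its filter

### The job

The small grease extractor's filter is due for washing. Squeeze the two snap tabs of its clip-on cover together to release the cover, lift it off and set it down in the steel wash tray, then take the filter out by its handle and set it down beside the cover: both right way up, flat on the tray's floor, not dropped. Leave the other things on the table where they are.

Things in the scene. Friction and masses are not known exactly. Their poses are not given: they have to be found in the camera images.
- cover_grip (a point): Midway between the cover's two black snap tabs, 35 mm above its lower edge, 11 mm above its outer face. z points out of that face (at first 29 degrees from vertical, towards the robot), x up the slope, y along the line of squeezing. The tabs stand 22 mm out, are 24 mm wide (x); outer faces 44 mm apart at rest, 30 mm squeezed. Squeezed, the held cover comes straight off along z, free after 30 mm.
- cover: The clip-on cover: aluminium hood with dark slits, 92 mm (x) by 100 mm (y), 24 mm high without its tabs, open underneath, about 0.1 kg. Origin in the middle of its lower edge plane, axes as at cover_grip. It sits on the extractor's sloping face inside a 6 mm high rim. Laid flat it rests on its lower edge; nothing reaches below that.
- tab_left (a joint): Travel of the cover's left (+y) tab towards the middle, m: 0 at rest, 0.007 squeezed fully. Sprung: 3 N to start, 6 N at the end. Its hook is clear of the catch from about 0.005 on.
- tab_right (a joint): The same for the right (-y) tab, which moves the other way, towards the middle.
- filter_handle (a point): Grip point of the filter's black handle, a bar on the middle of its outer face: 34 mm long (x), 10 mm thick (y, grip across this), 17 mm high. The point is 9.5 mm above the filter's outer face, 23.5 mm above its underside, 7.5 mm below the handle's top. Axes as for the cover. Steel catches 14 mm high stand on both sides, their inner edges 37 mm from the middle along y.
- cartridge: The filter, under the cover at first: a flat aluminium mesh cartridge 66 mm (x) by 56 mm (y) by 14 mm, about 0.09 kg. Origin in the middle of its underside. It lies loose, with 2 mm of play, in a pocket 14 mm deep in the sloping face, its outer face level with that, and comes straight out along its z.
- extractor: Fixed grey grease extractor, 140 mm wide (y). Origin on the table below the middle of its sloping face (85 mm up, rising 29 degrees to the back); front is -x. A flat canopy overhangs the face at 250 to 262 mm height, from 20 mm in front of the origin to the column 50 to 86 mm behind it: no room straight above the tabs, the gripper must come in square to the face.
- wash_tray: Fixed shallow steel wash tray, 210 mm (x) by 160 mm (y), rim 16 mm high and 2 mm thick, floor 2 mm above the table. Origin in the middle of its underside, z up. It lies left or right of the extractor. Both parts fit one behind the other along its x.
- cutter_star: star-shaped tin cookie cutter, 62x60x23 mm; a bystander near the front edge of the table; origin at its underside
- peeler: black-handled peeler, 170x25x18 mm; a bystander near the front edge of the table; origin at its underside
- clear_cap: small clear plastic cap, 27 mm across, 16 mm high; a bystander near the front edge of the table; origin at its underside
- pastry_brush: flat pastry brush with a wooden handle, 42x199x14 mm; a bystander near the front edge of the table; origin at its underside
- cutter_ring: round tin cookie cutter, 62 mm across, 23 mm high; a bystander near the front edge of the table; origin at its underside

How it is judged:
On the way, in this order (a step that is already met when the one before it is completed fails the run):
1. both snap tabs squeezed in while the cover is still on (value of joint each of tab_left, tab_right above 0.004 m and distance between cover_grip and filter_handle below 0.033 m), for 0.05 s.
2. cover flat in the wash tray (x of cover_grip in the frame of wash_tray between -0.1 and 0.1 m and y of cover_grip in the frame of wash_tray between -0.075 and 0.075 m and z of cover_grip in the frame of wash_tray between 0.033 and 0.042 m and angle between cover_grip's own z axis and vertical below 0.08 rad), for 0.2 s.
3. filter out of its pocket (distance between filter_handle and extractor above 0.13 m), for 0.05 s.
At the end, for the whole second after the job is handed in: Cover and filter both lie inside the wash tray, right way up, flat on its floor (within 5 mm in height and 0.08 rad of level), at rest and released (all of step 2 and x of filter_handle in the frame of wash_tray between -0.1 and 0.1 m and y of filter_handle in the frame of wash_tray between -0.075 and 0.075 m and z of filter_handle in the frame of wash_tray between 0.0215 and 0.0305 m and angle between filter_handle's own z axis and vertical below 0.08 rad and linear speed of each of cover, cartridge below 0.02 m/s); the robot touches nothing.
It fails at once if cover dropped (falls faster than 0.6 m/s, a fall of about 2 cm) (linear speed of cover above 0.6 m/s and contact force between cover and the fingers below 0.01 N).
It fails at once if filter dropped (falls faster than 0.6 m/s, a fall of about 2 cm) (linear speed of cartridge above 0.6 m/s and contact force between cartridge and the fingers below 0.01 N).
It fails at once if a bystander pushed more than 3 cm (distance of any of cutter_star, peeler, clear_cap, pastry_brush, cutter_ring from where it was at the start of the episode above 0.03 m).
It also fails if it takes over 72 s, if anything falls off the work surface, if the arm or the gripper's body presses on something with over 40 N, if the wrist force passes 120 N, or if a joint passes its speed limit or range.

### The arm

A 7-joint arm with a two-finger parallel gripper is mounted at the origin on a cart in front of the work surface, level with it; the furniture and walls round the work are solid. World frame = base frame: x ahead of the robot, y to its left, z up, the work surface at z = 0. Lengths are in m, angles in rad, forces in N, time in s.
With the tool pointing down it reaches from about 0.4 to 0.85 m from the base axis. Payload 10.4 kg.
Tool frame: the origin (TCP) lies at the very end of the fingers, on their centre line; the grasp point (between the pads) lies 19 mm behind it; x points along the fingers, z is the direction in which the jaws open and shut, and the axes are right-handed (so a half turn about x gives the same grasp; the last joint's range is limited). The gripper opens to 85 mm and grips with 20 to 120 N. Pads are 22 mm wide; open, the fingers measure 114 mm over their backs; the gripper's body (76 mm by 85 mm) begins 54 mm behind the grasp point. The pads swing forward as they close: fully open they stand 13 mm farther back than shut.
Start: joints at [-1.33, 0.332, -0.065, 1.46, 0.022, 1.35, -0.088], TCP at [0.163, 0.603, 0.231] pointing down, gripper open.
Joint ranges: [-2.6, 2.6], [-0.5, 2.12], [-1.47, 1.34], [0.16, 2.42], [-1.27, 4.41], [0.06, 2.06], [-2.6, 2.6]. Speed limits (rad/s): [2.22, 2.22, 2.79, 2.79, 3.14, 3.14, 3.14].

### API

Orientations are given as a unit quaternion [x, y, z, w].
In Python, from workcell import get_obs, camera, camera_info, hand_in gives the robot as it stands.
- The arm moves only by the tool move_arm, never from a script. Its argument "motion" is text: rows parted by semicolons, each of 4 numbers parted by spaces: the shift along the world's x, y, z in m, then the turn about the world's z in rad. In form: tx ty tz spin; .... A call has 1 to 10 rows; each row is the pose to reach, as a shift and turn from the pose commanded when the call began; what a row does not reach only later rows make up. A row lasts 1/8 s, in which the tool goes at most 62.5 mm and 10.7 degrees, less where a joint would pass 70% of its speed; a pose out of reach is approached as far as the arm can. A call with a gripper value outside its range is refused whole. "grip" is the opening, from 0 (shut) to 1 (fully open), set as the call begins (left out, the last holds). The fingers move at their own pace and stop on an object; "force" is the grip in N (left out, the last holds). Time passes only in rows, so rows that repeat a pose let the fingers close. It gives the time, the measured TCP pose, the force and the opening at its end, in the units of the state.
- get_obs(): the state, without advancing time (a new reading comes with each control period).
- camera(name): name is "scene" or "top" or "wrist"; returns (picture, depth): 384x512x3 uint8, red, green, blue; 384x512 float32, m along the optical axis (not along the pixel's ray), 0 where there is no reading.
- camera_info(name): a dict with "camera_matrix" (3x3 intrinsics, pixels), "eye" and "attitude" of the camera in the world. Camera axes: x right, y up, looking along -z (the intrinsics and any distortion apply to the point x, -y, -z); pixel columns grow to the right and rows downward; lengths in m; the calibration is good to about 2 mm. The wrist camera is an equidistant fisheye: a pixel r from the principal point sees the ray r / f radians off the axis. A picture is of the moment at which its call begins: read the wrist's pose just before it. camera_info takes no time and is no camera call; for the wrist camera it gives the pose at the moment of the call.
- hand_in(): hands the job in, once; it reports no verdict.
The state is a dict: "clock": time; "joint_pos": joint angles; "joint_velocities": joint speeds; "tau": joint torques, N m; "position": TCP position; "ee_rot": TCP orientation; "ft_force": force on the tool from outside, world axes, zero at the start; "torque": the same for the moment, N m; "grip_width": opening from 0.0 (shut) to 1.0 (fully open).
Only numpy, scipy, OpenCV 4.12 (cv2) and the standard library are available. Lean on these libraries where they do the work, as an engineer would, in place of code of your own. Each camera call takes 0.05 s, during which the arm holds its last target.

## Working session

There is one attempt and no reset: what is moved stays moved. The work goes in short steps, Python scripts to look and compute and a tool call to move; the robot and the scene stay as the last step left them, time stands still between calls to the robot, and variables do not carry over. Pictures are saved under pics/ and viewed, and the job is handed in when it is done.

Besides the shell and the picture viewer there is one more tool, called after ">>>" as name(argument=value, ...), one argument or row to a line, values as JSON. move_arm: Moves the arm, as the interface text tells. Its arguments: {"type":"object","properties":{"motion":{"type":"string"},"grip":{"type":"number"},"force":{"type":"number"}},"required":["motion"]}

```bash
ls; mkdir -p pics; cat > h.py <<'E'
import numpy as np, cv2
from workcell import get_obs, camera, camera_info, hand_in
def snap(n,tag):
    im,d=camera(n); cv2.imwrite(f'pics/{tag}.png',cv2.cvtColor(im,cv2.COLOR_RGB2BGR)); np.savez(f'pics/{tag}.npz',im=im,d=d); return im,d
E
python3 - <<'E'
from h import *
print(get_obs())
for n in ['scene','top','wrist']:
    print(n,camera_info(n)); snap(n,n+'0')
E
```

```text
pics
{'clock': 0.0, 'joint_pos': array([-1.32959931,  0.33285318, -0.06471304,  1.46093771,  0.02161476,
        1.34985733, -0.08850239]), 'joint_velocities': array([ 0.00099373,  0.0013301 , -0.00153323,  0.00018243, -0.00095621,
        0.00074976,  0.00099786]), 'tau': array([-3.86636975e-04, -6.25440431e+01,  4.87019552e-02, -3.91609883e+01,
        1.61437044e-02,  1.00828646e-02,  1.94911257e-05]), 'position': array([0.16287508, 0.60303231, 0.23052934]), 'ee_rot': array([-0.43022025,  0.56177335,  0.42959629,  0.56104212]), 'ft_force': array([ 0.42126197, -0.38855748,  0.50304054]), 'torque': array([ 0.03323364,  0.04378129, -0.01593028]), 'grip_width': 1.0022900857467163}
scene {'camera_matrix': array([[368.27721692,   0.        , 251.65775961],
       [  0.        , 368.27721692, 194.87935634],
       [  0.        ,   0.        ,   1.        ]]), 'eye': array([ 0.14165648, -0.57920431,  0.63474788]), 'attitude': array([ 0.43164185, -0.10271861, -0.21339671,  0.87039993])}
top {'camera_matrix': array([[472.7724771 ,   0.        , 259.17380485],
       [  0.        , 472.7724771 , 200.28718745],
       [  0.        ,   0.        ,   1.        ]]), 'eye': array([3.14272562e-01, 9.05175577e-04, 1.14089230e+00]), 'attitude': array([ 0.06484709, -0.05100246, -0.69687472,  0.71243191])}
wrist {'camera_matrix': array([[297.31863964,   0.        , 254.18812902],
       [  0.        , 297.31863964, 195.8709108 ],
       [  0.        ,   0.        ,   1.        ]]), 'eye': array([0.09907234, 0.62039241, 0.37292548]), 'attitude': array([-0.10530174, -0.079635  ,  0.60224684,  0.78731731])}
```

View pics/scene0.png

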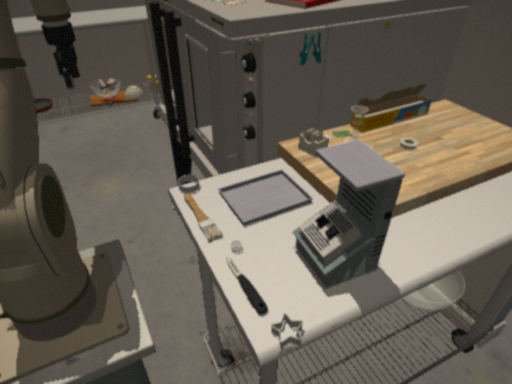

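View pics/top0.png

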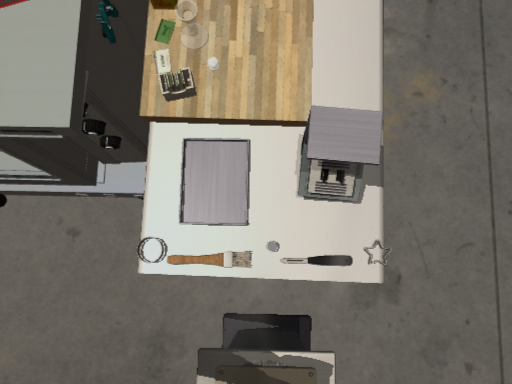

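View pics/wrist0.png

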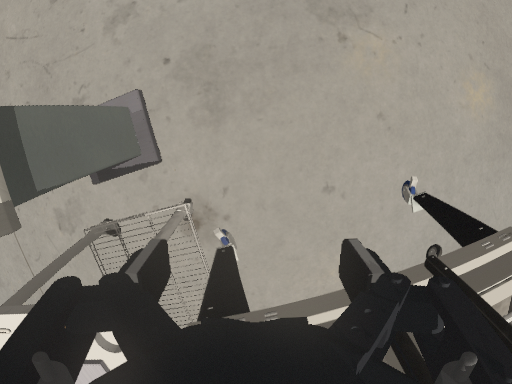

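The scene shot shows the extractor near pixel (345,215) and the tray near (265,195). In the top view the tray is at (215,180), the extractor at (335,160), and the bystanders run along the front edge at rows 245–265. The tool can only be shifted and spun, but this grasp needs a 29° tilt. I'll test what the arm does when a pose goes beyond its reach, upward into free space first.

>>> move_arm(
  motion="0 0 0.06 0; 0 0 0.12 0; 0 0 0.18 0; 0 0 0.24 0; 0 0 0.3 0; 0 0 0.36 0",
)

```text
clock: 0.9
position: [0.1618, 0.599, 0.557]
ee_rot: [-0.425, 0.557, 0.435, 0.565]
ft_force: [2.0, 1.0, -1.2]
grip_width: 0.999
```

```bash
cat >> h.py <<'E'
from scipy.spatial.transform import Rotation as R
def st():
    o=get_obs(); M=R.from_quat(o['ee_rot']).as_matrix()
    print('t',round(o['clock'],2),'q',o['joint_pos'].round(3),'p',o['position'].round(4),'xax',M[:,0].round(3),'zax',M[:,2].round(3),'F',o['ft_force'].round(1),'g',round(float(o['grip_width']),3))
    return o,M
E
python3 -c "
from h import *
st()"
```

```text
t 0.9 q [-1.481  0.416  0.207  0.673 -0.098  2.042 -0.03 ] p [0.1618 0.599  0.557 ] xax [ 0.001  0.017 -1.   ] zax [0.26  0.965 0.017] F [ 2.   1.  -1.2] g 0.999
```

>>> move_arm(
  motion="0 0 0.06 0; 0 0 0.12 0; 0 0 0.18 0; 0 0 0.18 0; 0 0 0.18 0",
)

```text
clock: 1.52
position: [0.1227, 0.5318, 0.6994]
ee_rot: [-0.352, 0.498, 0.49, 0.623]
ft_force: [1.2, 1.2, -1.5]
grip_width: 1.002
```

```bash
python3 -c "
from h import *
st()"
```

```text
t 1.52 q [-1.874  0.241  0.769  0.636 -0.287  2.058 -0.024] p [0.1227 0.5318 0.6994] xax [ 0.024  0.26  -0.965] zax [0.277 0.926 0.256] F [ 1.2  1.2 -1.5] g 1.002
```

>>> move_arm(
  motion="0 0 -0.06 0; 0 0 -0.12 0; 0 0 -0.12 0",
)

```text
clock: 1.9
position: [0.1246, 0.5305, 0.5718]
ee_rot: [-0.355, 0.502, 0.483, 0.623]
ft_force: [-1.3, -0.3, 1.9]
grip_width: 1.003
```

```bash
python3 -c "
from h import *
st()"
```

```text
t 1.9 q [-2.185e+00 -1.500e-02  7.650e-01  1.166e+00  2.000e-03  1.737e+00
 -1.380e-01] p [0.1246 0.5305 0.5718] xax [ 0.029  0.245 -0.969] zax [0.283 0.928 0.243] F [-1.3 -0.3  1.9] g 1.003
```

Tilt builds up when a pose is out of reach, and it carries over into the next call. This tilt is along the jaw line, though, and I need it across. I'll check whether pulling in toward the base tilts the tool back.

>>> move_arm(
  motion="-0.013 -0.058 0 0; -0.026 -0.117 0 0; -0.04 -0.175 0 0; -0.053 -0.234 0 0; -0.053 -0.234 0 0",
)

```text
clock: 2.52
position: [0.0782, 0.307, 0.5846]
ee_rot: [-0.347, 0.498, 0.488, 0.627]
ft_force: [0.5, -0.6, -0.1]
grip_width: 0.999
```

```bash
python3 -c "
from h import *
st()"
```

```text
t 2.52 q [-1.848 -0.494  0.165  1.489  0.143  1.873 -0.354] p [0.0782 0.307  0.5846] xax [ 0.027  0.265 -0.964] zax [0.286 0.922 0.262] F [ 0.5 -0.6 -0.1] g 0.999
```

>>> move_arm(
  motion="0 0 -0.06 0; 0 0 -0.12 0; 0 0 -0.18 0; 0 0 -0.24 0; 0 0 -0.24 0",
)

```text
clock: 3.15
position: [0.0931, 0.3305, 0.4446]
ee_rot: [-0.344, 0.51, 0.473, 0.63]
ft_force: [2.4, -0.1, 0.4]
grip_width: 0.998
```

```bash
python3 -c "
from h import *
st()"
```

```text
t 3.15 q [-1.232 -0.497 -0.105  1.811 -0.077  1.577 -0.097] p [0.0931 0.3305 0.4446] xax [ 0.032  0.245 -0.969] zax [0.317 0.917 0.242] F [ 2.4 -0.1  0.4] g 0.998
```

>>> move_arm(
  motion="0 -0.04 -0.06 0; 0 -0.08 -0.12 0; 0 -0.12 -0.18 0; 0 -0.12 -0.18 0; 0 -0.12 -0.18 0",
)

```text
clock: 3.78
position: [0.0612, 0.2265, 0.197]
ee_rot: [-0.508, 0.519, 0.331, 0.603]
ft_force: [-4.9, 1.2, -1.2]
grip_width: 0.999
```

```bash
python3 -c "
from h import *
st()"
```

```text
t 3.77 q [-1.112 -0.496 -0.516  2.29   0.009  1.42  -0.276] p [0.0612 0.2265 0.197 ] xax [ 0.242 -0.127 -0.962] zax [ 0.289  0.956 -0.054] F [-4.9  1.2 -1.2] g 0.999
```

The pull-in tilted it across the jaws: about 16°, with the jaw axis nearly level, which is the plane I need. Now I'll locate the objects.

```bash
cat >> h.py <<'E'
def pts(n,d,info=None):
    i=info or camera_info(n); K=i['camera_matrix']; Rm=R.from_quat(i['attitude']).as_matrix()
    v,u=np.mgrid[0:d.shape[0],0:d.shape[1]]
    x=(u-K[0,2])/K[0,0]*d; y=(v-K[1,2])/K[1,1]*d
    P=np.stack([x,-y,-d],-1)@Rm.T+i['eye']; P[d==0]=np.nan
    return P
def ray(n,u,v,z):
    i=camera_info(n); K=i['camera_matrix']; Rm=R.from_quat(i['attitude']).as_matrix()
    r=Rm@np.array([(u-K[0,2])/K[0,0],-(v-K[1,2])/K[1,1],-1]); s=(z-i['eye'][2])/r[2]; return i['eye']+s*r
E
python3 - <<'E'
from h import *
t=np.load('pics/top0.npz'); d=t['d']; im=t['im']; P=pts('top',d)
for n,(u,v) in dict(traymid=(215,180),table=(270,200),canopy=(345,135),face=(332,185)).items(): print(n,P[v,u].round(4))
Z=P[...,2]
m=((Z>0.235)&(Z<0.285)); m[:,:290]=0;m[:,400:]=0;m[:90]=0;m[220:]=0
c=max(cv2.findContours(m.astype(np.uint8),0,1)[0],key=cv2.contourArea)
r=cv2.minAreaRect(c);b=cv2.boxPoints(r);print('canopy',r,[ray('top',*p,0.262).round(4)[:2] for p in b])
m=(Z>0.07)&(Z<0.235); m[:,:290]=0;m[:,400:]=0;m[:100]=0;m[215:]=0
print(np.argwhere(m).min(0),np.argwhere(m).max(0))
# plane of cover face
g=cv2.cvtColor(im,cv2.COLOR_RGB2GRAY)
c=im[95:215,285:400][:,:,::-1]; cv2.imwrite('pics/crop_ext.png',cv2.resize(c,None,fx=6,fy=5,interpolation=cv2.INTER_CUBIC))
c=im[125:240,165:265][:,:,::-1]; cv2.imwrite('pics/crop_tray.png',cv2.resize(c,None,fx=5,fy=5,interpolation=cv2.INTER_CUBIC))
s=np.load('pics/scene0.npz'); c=s['im'][130:295,285:410][:,:,::-1]; cv2.imwrite('pics/crop_sc.png',cv2.resize(c,None,fx=3.6,fy=3.6,interpolation=cv2.INTER_CUBIC))
E
```

```text
traymid [0.5506 0.1354 0.0036]
table [ 0.5042 -0.0009 -0.0006]
canopy [ 0.5898 -0.1419  0.2631]
face [ 0.525  -0.1392  0.0968]
canopy ((344.66168212890625, 135.11386108398438), (74.32746124267578, 54.030452728271484), 4.899092674255371) [array([ 0.5415, -0.0663]), array([ 0.6494, -0.0745]), array([ 0.639 , -0.2176]), array([ 0.5318, -0.2068])]
[114 300] [195 363]
```

View pics/crop_ext.png

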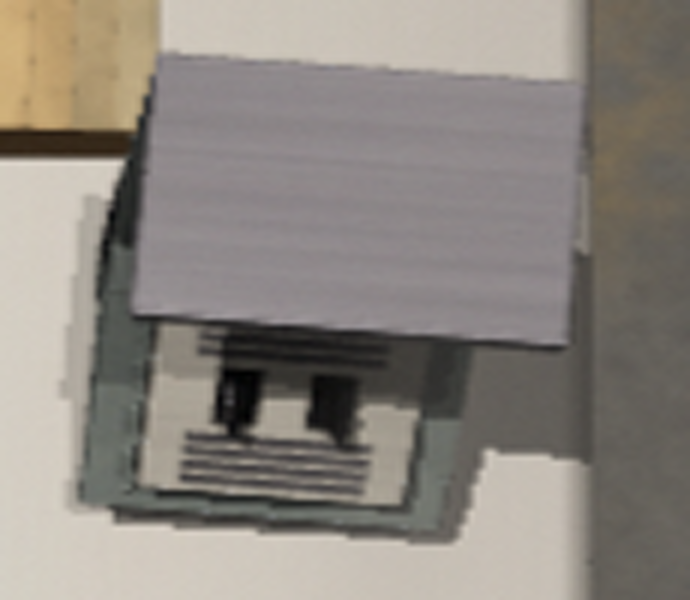

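View pics/crop_tray.png

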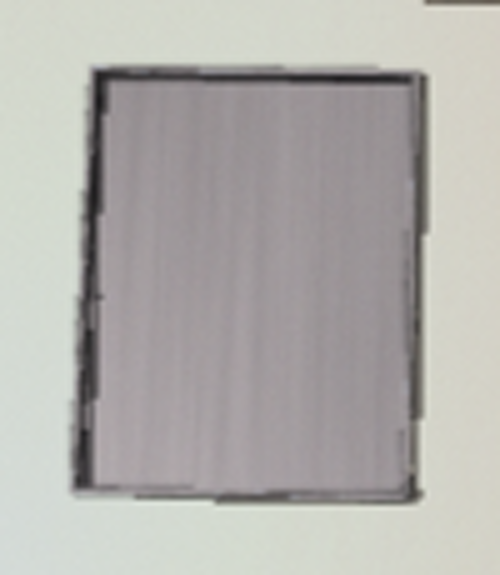

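View pics/crop_sc.png

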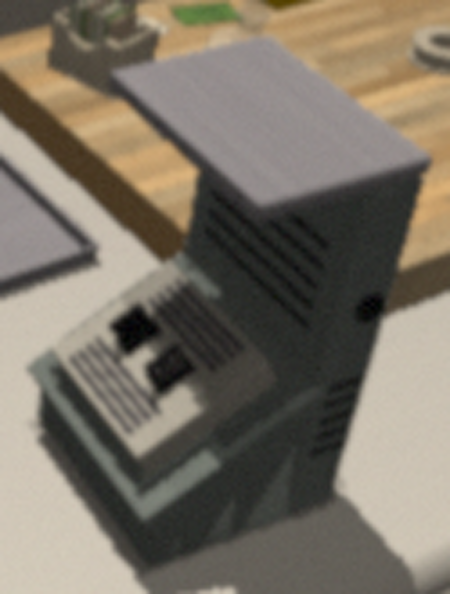

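```bash
python3 - <<'E'
from h import *
C=[ray('top',165+u/5,125+v/5,0.016)[:2] for u,v in [(93,68),(424,72),(418,497),(75,492)]]
C=np.array(C);print(C.round(4),'mid',C.mean(0), [np.linalg.norm(C[i]-C[(i+1)%4]).round(4) for i in range(4)])
ex=(C[0]+C[1]-C[2]-C[3]);print('tray yaw',np.degrees(np.arctan2(ex[1],ex[0])))
for n,box in dict(top=(300,372,150,200),scene=(300,370,190,270)).items():
    t=np.load(f'pics/{n}0.npz'); P=pts(n,t['d']); g=t['im'].max(-1)
    m=np.zeros(g.shape,bool); m[box[2]:box[3],box[0]:box[1]]=1
    m&=(g<45)&(P[...,2]>0.09)&(P[...,2]<0.14)&(P[...,0]<0.57)
    k,l,s,c=cv2.connectedComponentsWithStats(m.astype(np.uint8))
    for i in range(1,k):
        if s[i,4]>8: q=P[l==i]; print(n,s[i],c[i].round(1),np.median(q,0).round(4),q.min(0).round(3),q.max(0).round(3))
E
```

```text
[[0.6509 0.2157]
 [0.6519 0.0519]
 [0.4412 0.0491]
 [0.4401 0.2139]] mid [0.54603673 0.13266246] [np.float64(0.1638), np.float64(0.2107), np.float64(0.1648), np.float64(0.2109)]
tray yaw 0.6241947012989792
top [322 163  27   6  96] [335.4 165.2] [ 0.5658 -0.1439  0.1179] [ 0.56  -0.172  0.113] [ 0.57  -0.114  0.124]
top [321 168   9  15  80] [324.3 174. ] [ 0.5466 -0.1189  0.112 ] [ 0.529 -0.131  0.096] [ 0.56  -0.113  0.132]
top [336 170   9  15  84] [340.1 175.3] [ 0.544  -0.1551  0.1113] [ 0.525 -0.164  0.096] [ 0.557 -0.148  0.132]
scene [317 216  13  12  89] [322.5 221.2] [ 0.5445 -0.1216  0.1113] [ 0.532 -0.13   0.101] [ 0.559 -0.119  0.127]
scene [330 216  17  17  49] [339.  224.9] [ 0.5652 -0.156   0.1168] [ 0.56  -0.173  0.115] [ 0.57  -0.119  0.121]
scene [327 226  12  13  92] [332.  231.7] [ 0.5414 -0.1603  0.1142] [ 0.527 -0.165  0.1  ] [ 0.556 -0.157  0.129]
```

>>> move_arm(
  motion="0.03 0 0.05 0; 0.06 -0.02 0.1 0; 0.09 -0.04 0.15 0; 0.13 -0.06 0.19 0; 0.17 -0.09 0.23 0; 0.21 -0.13 0.25 0; 0.25 -0.17 0.27 0; 0.29 -0.21 0.29 0; 0.33 -0.25 0.31 0; 0.37 -0.29 0.33 0",
)

```text
clock: 5.03
position: [0.3952, -0.0237, 0.509]
ee_rot: [-0.508, 0.517, 0.33, 0.605]
ft_force: [0.9, 0.2, -0.6]
grip_width: 1.002
```

```bash
python3 -c "
from h import *
st()"
```

```text
t 5.03 q [-0.522 -0.386  0.19   1.603  0.276  1.713  1.012] p [ 0.3952 -0.0237  0.509 ] xax [ 0.248 -0.126 -0.961] zax [ 0.291  0.956 -0.05 ] F [ 0.9  0.2 -0.6] g 1.002
```

>>> move_arm(
  motion="0.04 -0.04 0.03 0; 0.08 -0.08 0.06 0; 0.11 -0.1 0.11 0; 0.11 -0.1 0.17 0; 0.11 -0.1 0.22 0; 0.11 -0.1 0.22 0",
)

```text
clock: 5.78
position: [0.5035, -0.1216, 0.7204]
ee_rot: [-0.515, 0.514, 0.323, 0.605]
ft_force: [-0.1, -0.6, -1.9]
grip_width: 0.999
```

```bash
python3 -c "
from h import *
st()"
```

```text
t 5.78 q [-0.54   0.186  0.916  0.663 -0.12   2.059  1.56 ] p [ 0.5035 -0.1216  0.7204] xax [ 0.264 -0.139 -0.955] zax [ 0.288  0.956 -0.059] F [-0.1 -0.6 -1.9] g 0.999
```

>>> move_arm(
  motion="0 0 0.05 0; 0 0 0.1 0; 0 0 0.1 0",
)

```text
clock: 6.15
position: [0.493, -0.1234, 0.7504]
ee_rot: [-0.531, 0.495, 0.305, 0.616]
ft_force: [0.3, -0.2, -1.3]
grip_width: 1.002
```

```bash
python3 -c "
from h import *
st()"
```

```text
t 6.15 q [-0.612  0.175  1.033  0.619 -0.151  2.059  1.579] p [ 0.493  -0.1234  0.7504] xax [ 0.324 -0.15  -0.934] zax [ 0.287  0.956 -0.054] F [ 0.3 -0.2 -1.3] g 1.002
```

>>> move_arm(
  motion="0 0 0.06 0; 0 0 0.12 0; 0 0 0.18 0; 0 0 0.18 0",
)

```text
clock: 6.65
position: [0.4759, -0.1172, 0.8018]
ee_rot: [-0.563, 0.466, 0.268, 0.628]
ft_force: [-0.4, -0.4, -0.6]
grip_width: 1.0
```

```bash
python3 -c "
from h import *
st()"
```

```text
t 6.65 q [-0.772  0.183  1.305  0.534 -0.235  2.059  1.621] p [ 0.4759 -0.1172  0.8018] xax [ 0.422 -0.188 -0.887] zax [ 0.283  0.957 -0.068] F [-0.4 -0.4 -0.6] g 1.0
```

>>> move_arm(
  motion="0 0 -0.05 -0.17; 0 0 -0.1 -0.34; 0 0 -0.12 -0.51; 0 0 -0.12 -0.68; 0 0 -0.12 -0.85; 0 0 -0.12 -1.03; 0 0 -0.12 -1.03",
)

```text
clock: 7.52
position: [0.4765, -0.1164, 0.6817]
ee_rot: [-0.259, 0.684, -0.077, 0.678]
ft_force: [-6.9, 0.7, -4.4]
grip_width: 1.002
```

```bash
python3 -c "
from h import *
st()"
```

```text
t 7.53 q [-1.056  0.194  1.193  0.87   0.324  2.059  0.559] p [ 0.4765 -0.1164  0.6817] xax [ 0.054 -0.458 -0.887] zax [ 0.967  0.246 -0.068] F [-6.9  0.7 -4.4] g 1.002
```

>>> move_arm(
  motion="0 0 0.05 0; 0 0 0.1 0; 0 0 0.15 0; 0 0 0.15 0",
)

```text
clock: 8.02
position: [0.4744, -0.1488, 0.7395]
ee_rot: [-0.28, 0.658, -0.088, 0.693]
ft_force: [-0.2, -0.7, -0.6]
grip_width: 0.997
```

```bash
python3 -c "
from h import *
st()"
```

```text
t 8.03 q [-0.92   0.284  1.34   0.697  0.173  2.059  0.754] p [ 0.4744 -0.1488  0.7395] xax [ 0.119 -0.491 -0.863] zax [ 0.962  0.273 -0.023] F [-0.2 -0.7 -0.6] g 0.997
```

>>> move_arm(
  motion="0 0 -0.03 0.17; -0.01 0 -0.06 0.34; -0.02 0 -0.1 0.51; -0.03 0.01 -0.14 0.68; -0.04 0.02 -0.18 0.85; -0.05 0.02 -0.22 1.02; -0.05 0.02 -0.27 1.19; -0.05 0.02 -0.32 1.23; -0.05 0.02 -0.34 1.23",
)

```text
clock: 9.15
position: [0.4235, -0.1252, 0.4721]
ee_rot: [-0.529, 0.483, 0.229, 0.659]
ft_force: [0.1, 0.4, 0.6]
grip_width: 0.999
```

```bash
python3 -c "
from h import *
st()
snap('scene','s1'); snap('wrist','w1')"
```

```text
t 9.15 q [-0.31  -0.499  0.19   1.806  0.358  1.403  1.066] p [ 0.4235 -0.1252  0.4721] xax [ 0.429 -0.209 -0.879] zax [ 0.394  0.919 -0.026] F [0.1 0.4 0.6] g 0.999
```

View pics/s1.png

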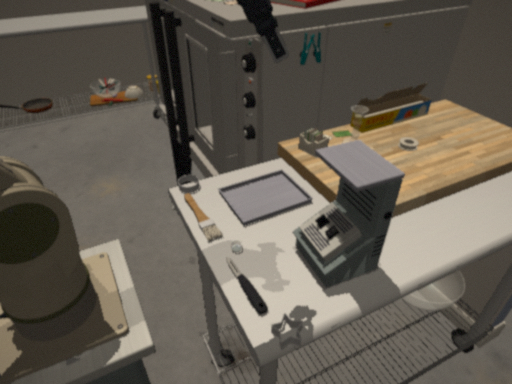

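View pics/w1.png

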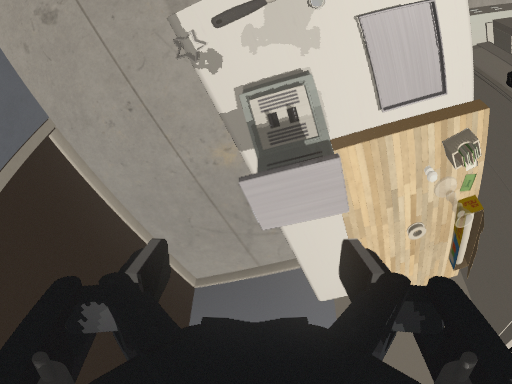

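The wrist view shows the cover's tabs near (283,117), the canopy at (298,188) and the tray at (403,55). Next I finish the spin and go to the stand-off pose.

>>> move_arm(
  motion="0.01 0 -0.04 0.08; 0.02 0 -0.08 0.16; 0.03 0 -0.12 0.25; 0.04 -0.003 -0.17 0.333; 0.05 -0.005 -0.21 0.333; 0.056 -0.007 -0.24 0.333; 0.056 -0.007 -0.24 0.333; 0.056 -0.007 -0.24 0.333",
)

```text
clock: 10.25
position: [0.4813, -0.131, 0.2352]
ee_rot: [-0.602, 0.388, 0.334, 0.612]
ft_force: [0.6, 0.4, 0.5]
grip_width: 1.002
```

```bash
python3 -c "
from h import *
st()
snap('scene','s2'); print(camera_info('wrist'));snap('wrist','w2')"
```

```text
t 10.25 q [-0.306 -0.376  0.411  2.202  0.21   0.793  1.513] p [ 0.4813 -0.131   0.2352] xax [ 0.475 -0.058 -0.878] zax [ 0.072  0.997 -0.027] F [0.6 0.4 0.5] g 1.002
{'camera_matrix': array([[297.31863964,   0.        , 254.18812902],
       [  0.        , 297.31863964, 195.8709108 ],
       [  0.        ,   0.        ,   1.        ]]), 'eye': array([ 0.35544786, -0.11969469,  0.32874814]), 'attitude': array([-0.28165667, -0.24454586,  0.63503794,  0.67645669])}
```

View pics/s2.png

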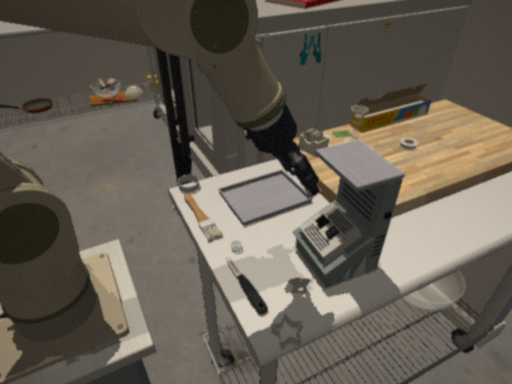

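View pics/w2.png

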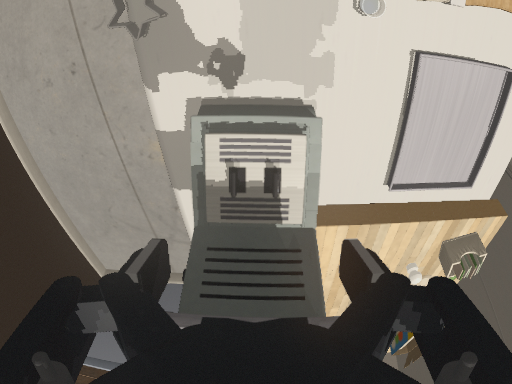

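The cover lies square in the wrist view, with the tabs at (237,180) and (272,180). I'll measure them through the fisheye model.

```bash
cat >> h.py <<'E'
def wpts(d,info):
    K=info['camera_matrix']; Rm=R.from_quat(info['attitude']).as_matrix()
    v,u=np.mgrid[0:d.shape[0],0:d.shape[1]]; dx=u-K[0,2]; dy=v-K[1,2]; r=np.hypot(dx,dy)+1e-9; th=r/K[0,0]
    s=np.tan(th)*d; P=np.stack([dx/r*s,-dy/r*s,-d],-1)@Rm.T+info['eye']; P[d==0]=np.nan; return P
E
python3 - <<'E'
from h import *
t=np.load('pics/w2.npz'); P=wpts(t['d'],camera_info('wrist')); g=t['im'].max(-1)
m=np.zeros(g.shape,bool); m[155:205,215:295]=1
ok=m&(g<60)
k,l,s,c=cv2.connectedComponentsWithStats(ok.astype(np.uint8))
for i in range(1,k):
    if s[i,4]>40: q=P[l==i]; print(s[i],c[i].round(1),np.nanmedian(q,0).round(4),np.nanmin(q,0).round(4),np.nanmax(q,0).round(4))
# plane of cover: bright pixels
b=np.zeros(g.shape,bool); b[135:222,208:302]=1; b&=(g>120)
q=P[b]; q=q[np.isfinite(q).all(1)]; c0=np.median(q,0); q=q[np.linalg.norm(q-c0,axis=1)<.07]
n=np.linalg.svd(q-q.mean(0))[2][2]; n*=np.sign(n[2]); print('normal',n.round(4),'tilt',np.degrees(np.arccos(n[2])),'az',np.degrees(np.arctan2(n[1],n[0])), q.mean(0).round(4), np.abs((q-q.mean(0))@n).std())
# tab tops: points above plane 18..26mm
h=(P-q.mean(0))@n
for a,bb in ((0.016,0.028),(0.005,0.028)):
    mm=m&(h>a)&(h<bb); k,l,s,c=cv2.connectedComponentsWithStats(mm.astype(np.uint8))
    for i in range(1,k):
        if s[i,4]>20: print(a,s[i],P[l==i].mean(0).round(4), h[l==i].mean())
# cover edge corners by rect of bright
k,l,s,c=cv2.connectedComponentsWithStats(b.astype(np.uint8)); print(s[1:][s[1:,4]>100])
E
```

```text
[231 168  14  25 126] [238.6 183. ] [ 0.5484 -0.1555  0.1101] [ 0.5242 -0.1623  0.0992] [ 0.5562 -0.1503  0.126 ]
[264 182  10  11  65] [268.6 188.5] [ 0.5548 -0.126   0.1101] [ 0.5381 -0.131   0.1075] [ 0.5587 -0.1216  0.1235]
normal [-0.4757  0.0357  0.8789] tilt 28.49251578756828 az 175.70687462322647 [ 0.5346 -0.1334  0.0984] 0.0004381421874442823
0.016 [231 171   6  26 151] [ 0.5342 -0.1579  0.1233] 0.02123030057682781
0.016 [273 171   6  26 152] [ 0.5367 -0.1192  0.1232] 0.021231942331955425
0.005 [231 168   7  29 185] [ 0.5347 -0.1577  0.121 ] 0.018961384096288114
0.005 [272 169   7  28 168] [ 0.5371 -0.1194  0.122 ] 0.020002099518114845
[[ 208  135   94   87 4419]]
```

>>> move_arm(
  motion="0.017 -0.002 -0.038 0; 0.034 -0.005 -0.076 0; 0.034 -0.005 -0.076 0; 0.044 -0.006 -0.094 0; 0.054 -0.007 -0.112 0; 0.063 -0.008 -0.128 0; 0.063 -0.008 -0.128 0; 0.063 -0.008 -0.128 0",
  grip=0.7,
  force=25,
)

```text
clock: 11.35
position: [0.5439, -0.1398, 0.1071]
ee_rot: [-0.602, 0.388, 0.334, 0.613]
ft_force: [-0.8, 0.1, 0.1]
grip_width: 0.7
```

```bash
python3 -c "
from h import *
st()
im,d=snap('wrist','w3');
cv2.imwrite('pics/w3c.png',cv2.resize(im[100:300,130:380][:,:,::-1],None,fx=3,fy=3))"
```

```text
t 11.35 q [-0.414 -0.012  0.612  2.235 -0.076  0.419  1.765] p [ 0.5439 -0.1398  0.1071] xax [ 0.476 -0.058 -0.878] zax [ 0.073  0.997 -0.026] F [-0.8  0.1  0.1] g 0.7
```

View pics/w3c.png

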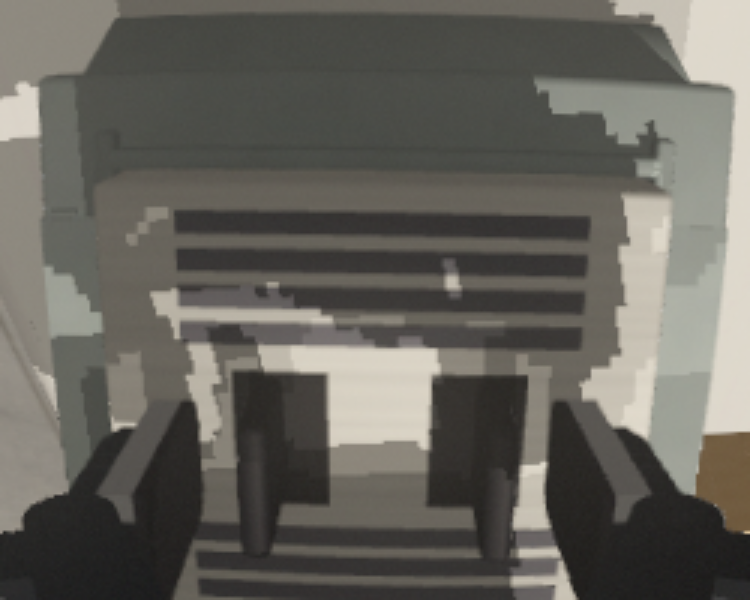

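The pads straddle both tabs with no contact force. Closing.

>>> move_arm(
  motion="0 0 0 0; 0 0 0 0; 0 0 0 0; 0 0 0 0; 0 0 0 0; 0 0 0 0",
  grip=0.2,
  force=30,
)

```text
clock: 12.15
position: [0.5438, -0.1393, 0.1065]
ee_rot: [-0.602, 0.388, 0.334, 0.613]
ft_force: [-12.6, 4.7, 17.0]
grip_width: 0.327
```

```bash
python3 -c "
from h import *
st()
im,d=snap('wrist','w4');
cv2.imwrite('pics/w4c.png',cv2.resize(im[100:300,130:380][:,:,::-1],None,fx=3,fy=3))"
```

```text
t 12.15 q [-0.414 -0.011  0.612  2.236 -0.079  0.418  1.767] p [ 0.5438 -0.1393  0.1065] xax [ 0.475 -0.057 -0.878] zax [ 0.073  0.997 -0.025] F [-12.6   4.7  17. ] g 0.327
```

View pics/w4c.png

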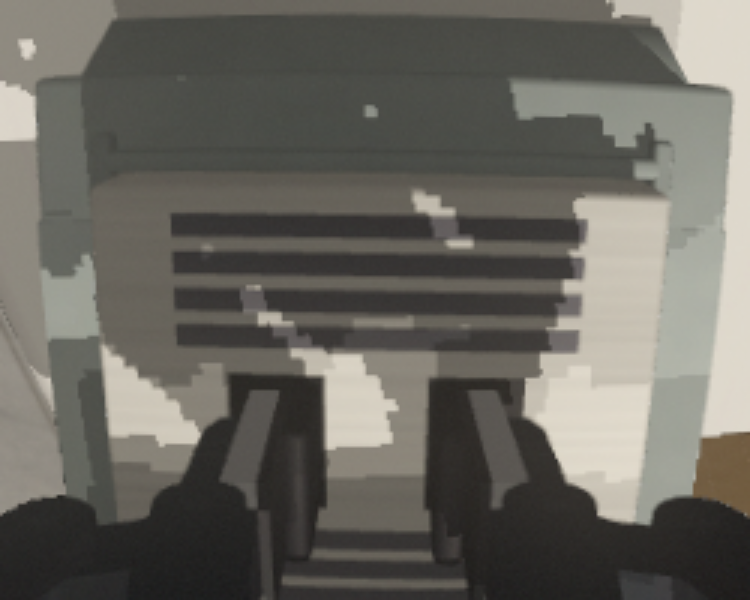

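The opening is 27.8 mm, so both tabs are squeezed fully. Drawing the cover straight off along the face normal.

>>> move_arm(
  motion="-0.002 0 0.005 0; -0.006 0 0.011 0; -0.01 0.001 0.018 0; -0.014 0.001 0.026 0; -0.02 0.001 0.037 0; -0.026 0.002 0.048 0; -0.032 0.002 0.059 0; -0.032 0.002 0.059 0",
)

```text
clock: 13.2
position: [0.5116, -0.1381, 0.1656]
ee_rot: [-0.602, 0.388, 0.334, 0.613]
ft_force: [-0.2, 0.4, -1.4]
grip_width: 0.319
```

```bash
python3 -c "
from h import *
st()
im,d=snap('wrist','w5');
cv2.imwrite('pics/w5c.png',cv2.resize(im[60:300,130:380][:,:,::-1],None,fx=2.4,fy=2.4)); snap('scene','s5')"
```

```text
t 13.2 q [-0.371 -0.212  0.529  2.241  0.146  0.588  1.578] p [ 0.5116 -0.1381  0.1656] xax [ 0.476 -0.058 -0.878] zax [ 0.074  0.997 -0.026] F [-0.2  0.4 -1.4] g 0.319
```

View pics/w5c.png

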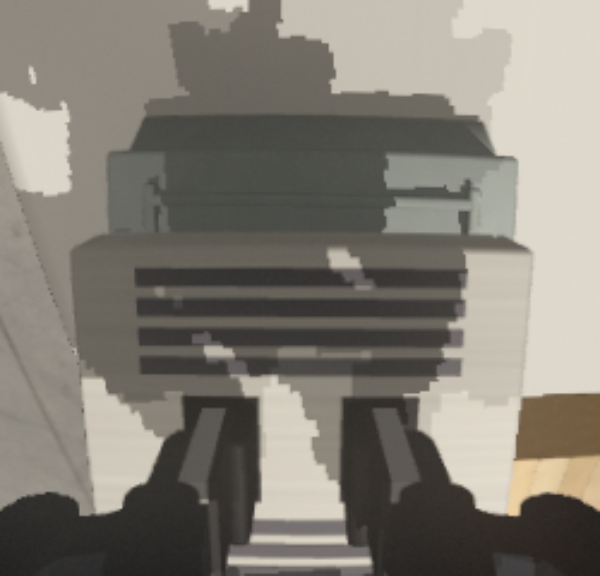

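View pics/s5.png

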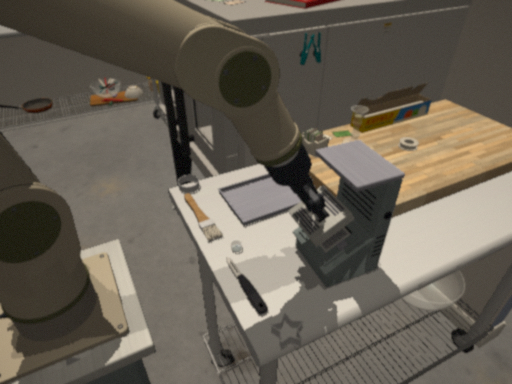

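The cover is off and steady in the grip. It hasn't slipped: the slits sit at the same rows relative to the fingers. Carrying it round to above the far half of the tray.

>>> move_arm(
  motion="-0.025 0 0.015 0; -0.06 0 0.04 0; -0.1 0 0.06 0; -0.11 0.04 0.07 0; -0.11 0.085 0.07 0.02; -0.11 0.13 0.07 0.04; -0.11 0.175 0.07 0.06; -0.09 0.22 0.06 0.085; -0.05 0.255 0.04 0.085; -0.01 0.271 0.02 0.085",
)

```text
clock: 14.55
position: [0.5024, 0.1361, 0.1838]
ee_rot: [0.618, -0.361, -0.361, -0.597]
ft_force: [0.1, -0.5, -0.1]
grip_width: 0.317
```

```bash
python3 -c "
from h import *
st()"
```

```text
t 14.55 q [-0.035 -0.158 -0.443  2.175  0.273  0.689  0.93 ] p [0.5024 0.1361 0.1838] xax [ 0.478 -0.015 -0.878] zax [-0.015  1.    -0.025] F [ 0.1 -0.5 -0.1] g 0.317
```

>>> move_arm(
  motion="0.02 0 -0.03 0; 0.045 0 -0.065 0; 0.065 0 -0.1 0; 0.066 0 -0.12 0; 0.066 0 -0.12 0",
  force=20,
)

```text
clock: 15.18
position: [0.566, 0.1329, 0.0617]
ee_rot: [0.617, -0.364, -0.362, -0.596]
ft_force: [0.1, 0.2, -0.3]
grip_width: 0.315
```

```bash
python3 -c "
from h import *
st()
im,d=snap('scene','s6')
cv2.imwrite('pics/s6c.png',cv2.resize(im[120:280,160:370][:,:,::-1],None,fx=3.5,fy=3.5))
im,d=snap('wrist','w6')"
```

```text
t 15.18 q [-0.039  0.183 -0.421  2.156  0.697  0.466  0.578] p [0.566  0.1329 0.0617] xax [ 0.473 -0.018 -0.881] zax [-0.012  1.    -0.027] F [ 0.1  0.2 -0.3] g 0.315
```

View pics/s6c.png

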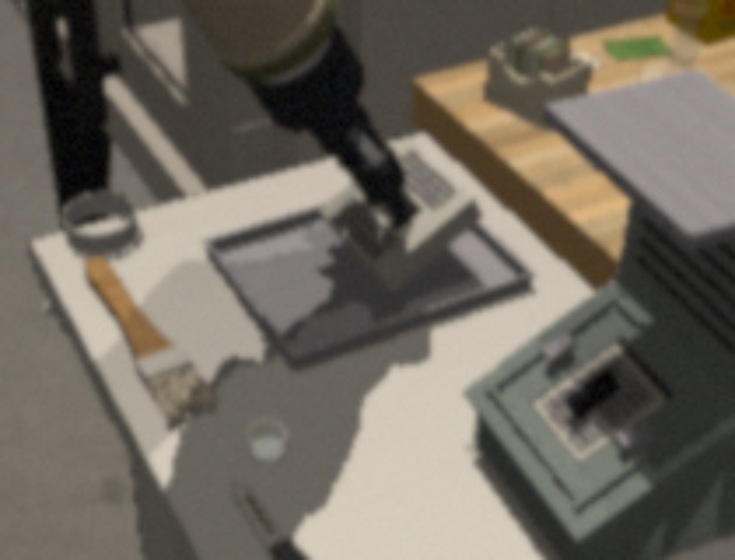

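View pics/w6.png

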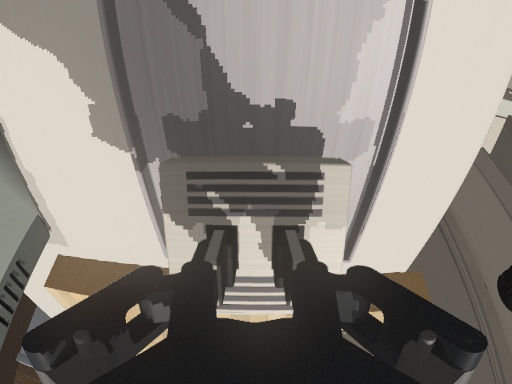

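The tilted cover is over the far half of the tray, and the filter's handle is visible in the extractor's pocket. Lowering until the near edge touches.

>>> move_arm(
  motion="0 0 -0.006 0; 0 0 -0.011 0; 0 0 -0.015 0; 0 0 -0.015 0",
)

```text
clock: 15.78
position: [0.5672, 0.133, 0.0491]
ee_rot: [0.618, -0.363, -0.36, -0.597]
ft_force: [-1.4, 0.1, -0.4]
grip_width: 0.317
```

```bash
python3 -c "
from h import *
st()"
```

```text
t 15.78 q [-0.059  0.207 -0.402  2.164  0.76   0.442  0.514] p [0.5672 0.133  0.0491] xax [ 0.477 -0.018 -0.879] zax [-0.011  1.    -0.027] F [-1.4  0.1 -0.4] g 0.317
```

>>> move_arm(
  motion="0.001 0 -0.002 0; 0.004 0 -0.004 0; 0.007 0 -0.006 0; 0.01 0 -0.008 0; 0.01 0 -0.008 0",
)

```text
clock: 16.4
position: [0.5784, 0.1334, 0.0421]
ee_rot: [0.618, -0.362, -0.36, -0.598]
ft_force: [-1.8, 0.3, 4.7]
grip_width: 0.32
```

```bash
python3 -c "
from h import *
st()
im,d=snap('scene','s7')
cv2.imwrite('pics/s7c.png',cv2.resize(im[140:240,200:330][:,:,::-1],None,fx=5.5,fy=5.5))"
```

```text
t 16.4 q [-0.066  0.24  -0.387  2.144  0.793  0.433  0.493] p [0.5784 0.1334 0.0421] xax [ 0.479 -0.017 -0.878] zax [-0.011  1.    -0.026] F [-1.8  0.3  4.7] g 0.32
```

View pics/s7c.png

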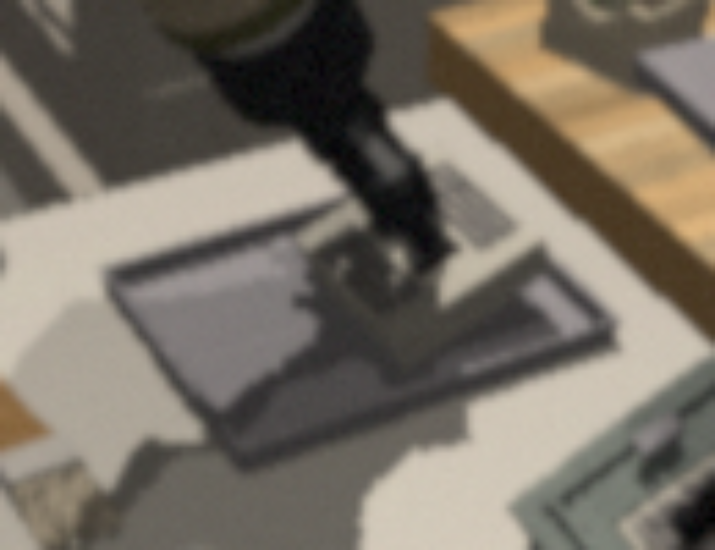

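Contact force is about 5 N with no sign of trouble. Continuing the arc with the pivot at the near edge.

>>> move_arm(
  motion="0.003 0 -0.003 0; 0.006 0 -0.006 0; 0.009 0 -0.009 0; 0.009 0 -0.009 0",
)

```text
clock: 16.95
position: [0.5878, 0.1335, 0.0334]
ee_rot: [0.618, -0.362, -0.36, -0.598]
ft_force: [-1.1, -0.9, 6.1]
grip_width: 0.32
```

```bash
python3 -c "
from h import *
st()
im,d=snap('wrist','w8'); print(camera_info('wrist'))
im,d=snap('scene','s8')
cv2.imwrite('pics/s8c.png',cv2.resize(im[140:240,200:330][:,:,::-1],None,fx=5.5,fy=5.5))"
```

```text
t 16.95 q [-0.077  0.272 -0.37   2.128  0.828  0.422  0.467] p [0.5878 0.1335 0.0334] xax [ 0.479 -0.017 -0.878] zax [-0.011  1.    -0.026] F [-1.1 -0.9  6.1] g 0.32
{'camera_matrix': array([[297.31863964,   0.        , 254.18812902],
       [  0.        , 297.31863964, 195.8709108 ],
       [  0.        ,   0.        ,   1.        ]]), 'eye': array([0.46134629, 0.13444123, 0.12672966]), 'attitude': array([-0.27097452, -0.25641397,  0.66274675,  0.64930072])}
```

View pics/s8c.png

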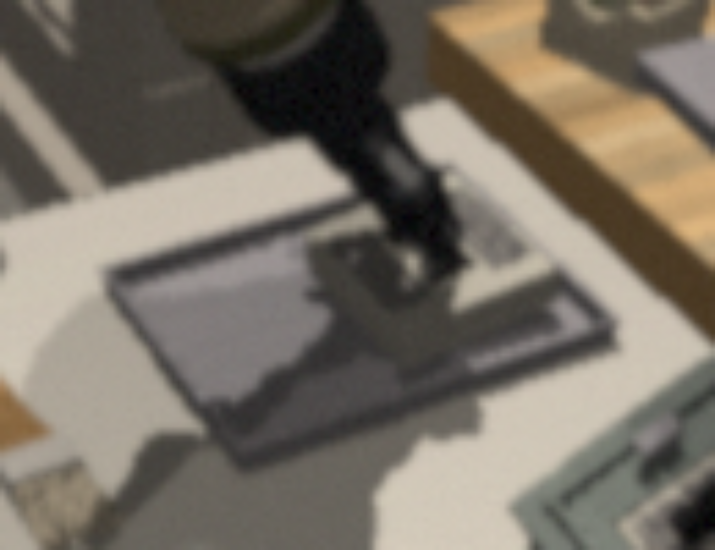

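View pics/w8.png

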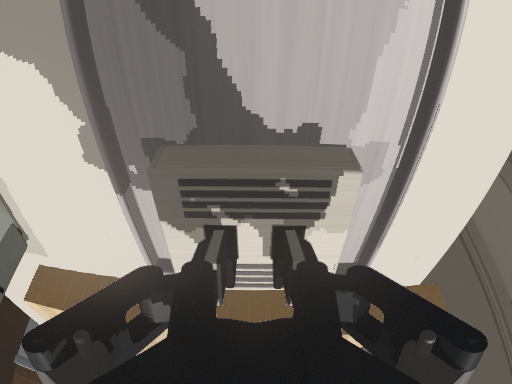

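The cover is pivoting in the pads as intended. I'll measure its tilt from the depth image.

```bash
cat >> h.py <<'E'
def plane(P,m):
    q=P[m]; q=q[np.isfinite(q).all(1)]; c=np.median(q,0)
    for _ in range(4):
        c=q.mean(0); n=np.linalg.svd(q-c,full_matrices=False)[2][2]; e=np.abs((q-c)@n); q=q[e<max(.0015,2*e.std())] 
    n*=np.sign(n[2]); return n,c,len(q)
def coverface(tag,box):
    t=np.load(f'pics/{tag}.npz'); P=wpts(t['d'],camera_info('wrist')); u0,u1,v0,v1=box
    m=np.zeros(P.shape[:2],bool); m[v0:v1,u0:u1]=1
    n,c,k=plane(P,m); print('n',n.round(4),'tilt',np.degrees(np.arccos(n[2])).round(2),'c',c.round(4),k); return n,c,P
E
python3 -c "
from h import *
coverface('w8',(185,325,175,222))"
```

```text
n [-0.0956  0.0122  0.9953] tilt 5.53 c [0.5579 0.1329 0.0278] 6517
```

>>> move_arm(
  motion="0.002 0 -0.002 0; 0.004 0 -0.0045 0; 0.004 0 -0.0045 0; 0.004 0 -0.0045 0",
)

```text
clock: 17.55
position: [0.5921, 0.1337, 0.0296]
ee_rot: [0.618, -0.362, -0.359, -0.599]
ft_force: [-3.0, -0.8, 10.6]
grip_width: 0.321
```

```bash
python3 -c "
from h import *
st()
snap('wrist','w9')
n,c,P=coverface('w9',(185,325,175,222))"
```

```text
t 17.55 q [-0.082  0.286 -0.362  2.121  0.845  0.416  0.454] p [0.5921 0.1337 0.0296] xax [ 0.48  -0.017 -0.877] zax [-0.011  1.    -0.025] F [-3.  -0.8 10.6] g 0.321
n [-0.0048  0.0047  1.    ] tilt 0.39 c [0.5603 0.1333 0.0262] 6537
```

The cover is flat: 0.4° of tilt, with its face at 26 mm as it should be. Releasing and withdrawing along the tool axis.

>>> move_arm(
  motion="0 0 0 0; 0 0 0 0; 0 0 0 0; 0 0 0 0",
  grip=0.7,
)

```text
clock: 18.1
position: [0.5903, 0.133, 0.0276]
ee_rot: [0.618, -0.363, -0.36, -0.597]
ft_force: [-0.2, 0.3, 0.2]
grip_width: 0.7
```

>>> move_arm(
  motion="-0.005 0 0.009 0; -0.015 0 0.027 0; -0.03 0 0.055 0; -0.055 0 0.1 0; -0.08 0 0.14 0; -0.1 0 0.16 0; -0.1 0 0.16 0",
)

```text
clock: 18.98
position: [0.4904, 0.1335, 0.1902]
ee_rot: [0.619, -0.361, -0.359, -0.598]
ft_force: [0.7, -0.0, -0.5]
grip_width: 0.698
```

```bash
python3 -c "
from h import *
st()
im,d=snap('wrist','w10');snap('top','t10')"
```

```text
t 18.98 q [ 0.03  -0.201 -0.503  2.191  0.228  0.699  0.962] p [0.4904 0.1335 0.1902] xax [ 0.481 -0.018 -0.877] zax [-0.012  1.    -0.027] F [ 0.7 -0.  -0.5] g 0.698
```

View pics/w10.png

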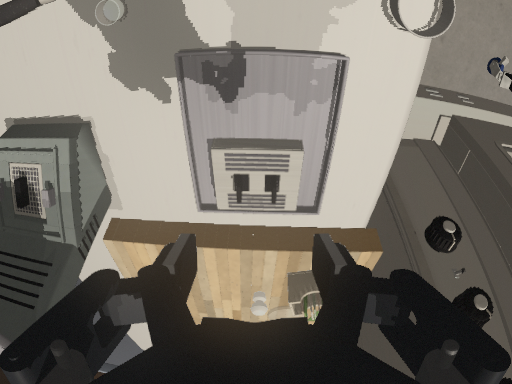

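The cover lies flat at the far end of the tray in the wrist view, around (257,172), and has been released. The filter's handle shows at (20,190). Going to the stand-off for the filter.

>>> move_arm(
  motion="-0.02 -0.03 0.02 0; -0.03 -0.08 0.045 -0.02; -0.03 -0.13 0.045 -0.04; -0.03 -0.18 0.045 -0.06; -0.02 -0.23 0.045 -0.085; -0.01 -0.265 0.045 -0.085; -0.01 -0.265 0.045 -0.085",
  grip=0.35,
)

```text
clock: 19.95
position: [0.4803, -0.1345, 0.2311]
ee_rot: [-0.6, 0.391, 0.334, 0.612]
ft_force: [0.9, -0.3, -0.1]
grip_width: 0.351
```

```bash
python3 -c "
from h import *
st()
im,d=snap('wrist','w11');print(camera_info('wrist')['eye'])"
```

```text
t 19.95 q [ 0.094 -0.303  0.095  2.19  -0.003  0.76   1.693] p [ 0.4803 -0.1345  0.2311] xax [ 0.471 -0.06  -0.88 ] zax [ 0.078  0.997 -0.027] F [ 0.9 -0.3 -0.1] g 0.351
[ 0.35487359 -0.12078483  0.32514832]
```

View pics/w11.png

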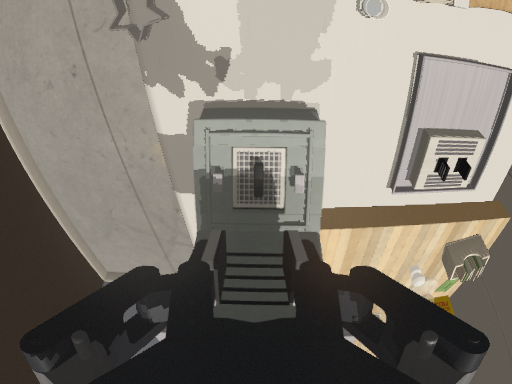

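```bash
python3 - <<'E'
from h import *
t=np.load('pics/w11.npz'); P=wpts(t['d'],camera_info('wrist')); g=t['im'].max(-1)
n=np.array([-0.4757,0.0357,0.8789])
f=np.zeros(g.shape,bool); f[150:207,234:285]=1; nn,c,k=plane(P,f&(g>110)); print('filter face',nn.round(3),c.round(4),k)
m=np.zeros(g.shape,bool); m[152:205,240:280]=1
h=(P-c)@nn
mm=m&(h>0.013)&(h<0.022); print('handle top',P[mm].mean(0).round(4),h[mm].mean(),mm.sum())
top=P[mm].mean(0); hp=top-nn*(h[mm].mean()-0.0095); print('handle pt',hp.round(4)); 
E
```

```text
filter face [-0.473  0.04   0.88 ] [ 0.5473 -0.1313  0.0786] 1188
handle top [ 0.548  -0.1375  0.0976] 0.016236671345121006 322
handle pt [ 0.5511 -0.1377  0.0917]
```

>>> move_arm(
  motion="0.017 0 -0.034 0; 0.034 -0.001 -0.068 0; 0.051 -0.002 -0.101 0; 0.058 -0.003 -0.114 0; 0.065 -0.003 -0.127 0; 0.07 -0.004 -0.137 0; 0.0745 -0.004 -0.145 0; 0.0745 -0.004 -0.145 0",
)

```text
clock: 21.0
position: [0.5549, -0.1359, 0.0876]
ee_rot: [-0.602, 0.389, 0.335, 0.612]
ft_force: [-0.2, 0.5, -0.3]
grip_width: 0.348
```

```bash
python3 -c "
from h import *
st()
im,d=snap('wrist','w12')
cv2.imwrite('pics/w12c.png',cv2.resize(im[100:300,130:380][:,:,::-1],None,fx=3,fy=3))"
```

```text
t 21.0 q [ 0.061  0.068  0.118  2.206 -0.092  0.372  1.758] p [ 0.5549 -0.1359  0.0876] xax [ 0.474 -0.058 -0.879] zax [ 0.074  0.997 -0.027] F [-0.2  0.5 -0.3] g 0.348
```

View pics/w12c.png

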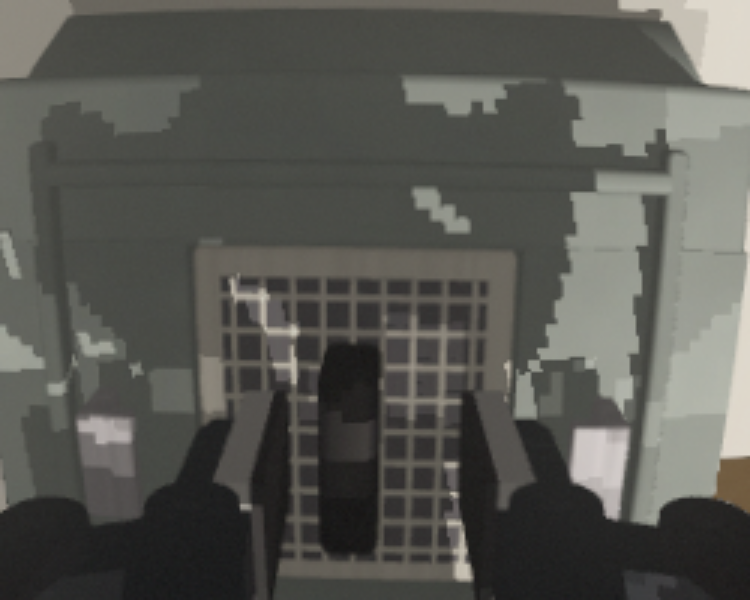

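The handle at crop column 350 sits about 3 mm left of the finger midpoint at column 375. I'll shift −3 mm in y and close.

>>> move_arm(
  motion="0 -0.003 -0.001 0; 0 -0.003 -0.001 0",
)

```text
clock: 21.3
position: [0.555, -0.1394, 0.0872]
ee_rot: [-0.602, 0.389, 0.334, 0.612]
ft_force: [-0.6, 0.2, 0.0]
grip_width: 0.35
```

>>> move_arm(
  motion="0 0 0 0; 0 0 0 0; 0 0 0 0; 0 0 0 0; 0 0 0 0",
  grip=0,
  force=25,
)

```text
clock: 21.92
position: [0.555, -0.1392, 0.0871]
ee_rot: [-0.602, 0.389, 0.334, 0.612]
ft_force: [-4.5, -1.5, 5.2]
grip_width: 0.109
```

```bash
python3 -c "
from h import *
st()
im,d=snap('wrist','w13')
cv2.imwrite('pics/w13c.png',cv2.resize(im[100:300,130:380][:,:,::-1],None,fx=3,fy=3))"
```

```text
t 21.93 q [ 0.067  0.071  0.12   2.205 -0.104  0.371  1.775] p [ 0.555  -0.1392  0.0871] xax [ 0.474 -0.059 -0.878] zax [ 0.074  0.997 -0.027] F [-4.5 -1.5  5.2] g 0.109
```

View pics/w13c.png

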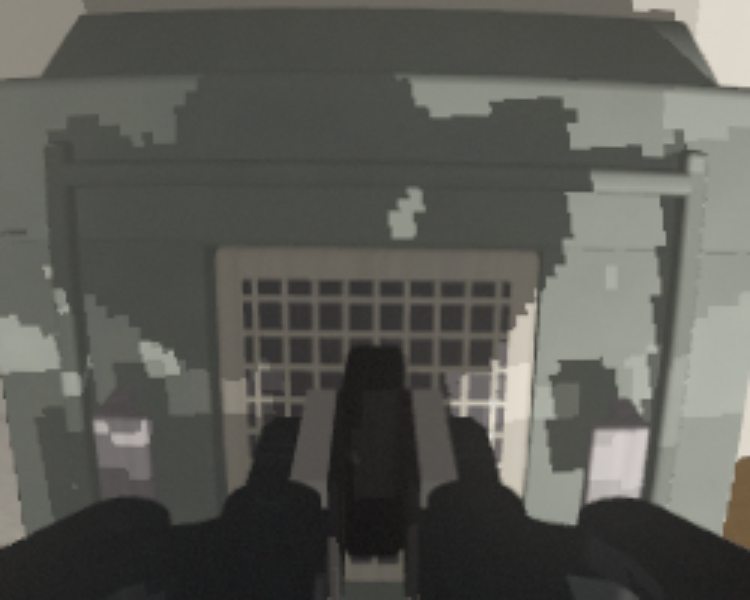

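>>> move_arm(
  motion="-0.002 0 0.005 0; -0.006 0 0.011 0; -0.01 0.001 0.018 0; -0.014 0.001 0.026 0; -0.02 0.001 0.037 0; -0.026 0.002 0.048 0; -0.032 0.002 0.059 0; -0.032 0.002 0.059 0",
)

```text
clock: 22.98
position: [0.5231, -0.1372, 0.1472]
ee_rot: [-0.602, 0.388, 0.334, 0.613]
ft_force: [-0.3, -0.2, -0.8]
grip_width: 0.106
```

```bash
python3 -c "
from h import *
st()
im,d=snap('wrist','w14')
cv2.imwrite('pics/w14c.png',cv2.resize(im[100:300,130:380][:,:,::-1],None,fx=3,fy=3))"
```

```text
t 22.98 q [ 0.071 -0.101  0.117  2.221 -0.041  0.523  1.725] p [ 0.5231 -0.1372  0.1472] xax [ 0.476 -0.059 -0.878] zax [ 0.074  0.997 -0.027] F [-0.3 -0.2 -0.8] g 0.106
```

View pics/w14c.png

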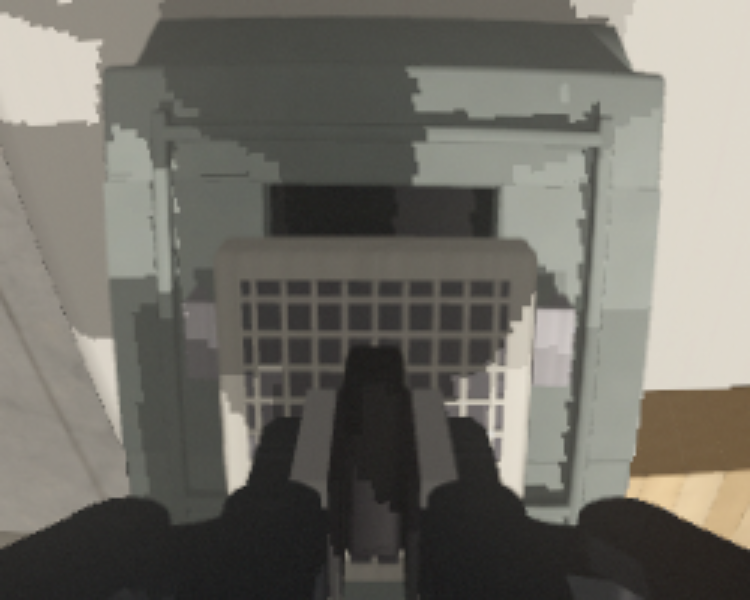

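The filter is out and held square. I'll check exactly where the cover lies before placing.

```bash
python3 - <<'E'
from h import *
t=np.load('pics/t10.npz'); P=pts('top',t['d']); Z=P[...,2]
m=(Z>0.019)&(Z<0.035); m[:, :180]=0; m[:,250:]=0; m[:135]=0; m[230:]=0
k,l,s,c=cv2.connectedComponentsWithStats(m.astype(np.uint8))
for i in range(1,k):
    if s[i,4]>50:
        ct=cv2.findContours((l==i).astype(np.uint8),0,1)[0][0]; b=cv2.boxPoints(cv2.minAreaRect(ct)); print(s[i],[ray('top',*p,0.026)[:2].round(4) for p in b])
E
```

```text
[ 195  144   42   38 1484] [array([0.6348, 0.1852]), array([0.6366, 0.0848]), array([0.5445, 0.0819]), array([0.5425, 0.1809])]
```

>>> move_arm(
  motion="-0.025 0 0.02 0; -0.06 0 0.045 0; -0.07 0.04 0.055 0; -0.07 0.085 0.055 0.02; -0.07 0.13 0.05 0.04; -0.07 0.175 0.045 0.06; -0.06 0.22 0.035 0.085; -0.05 0.255 0.015 0.085; -0.046 0.27 -0.02 0.085; -0.046 0.27 -0.05 0.085",
)

```text
clock: 24.28
position: [0.4767, 0.1348, 0.0945]
ee_rot: [0.618, -0.362, -0.361, -0.597]
ft_force: [0.9, -1.2, -0.0]
grip_width: 0.108
```

```bash
python3 -c "
from h import *
st()"
```

```text
t 24.27 q [ 0.116 -0.068 -0.642  2.313  0.466  0.502  0.689] p [0.4767 0.1348 0.0945] xax [ 0.477 -0.016 -0.879] zax [-0.014  1.    -0.025] F [ 0.9 -1.2 -0. ] g 0.108
```

>>> move_arm(
  motion="0 -0.001 -0.02 0; 0 -0.001 -0.04 0; 0 -0.001 -0.048 0; 0 -0.001 -0.048 0",
  force=20,
)

```text
clock: 24.78
position: [0.4762, 0.1321, 0.0468]
ee_rot: [0.617, -0.363, -0.361, -0.597]
ft_force: [0.0, -0.3, -1.6]
grip_width: 0.109
```

```bash
python3 -c "
from h import *
st()
im,d=snap('wrist','w15'); im,d=snap('scene','s15')
cv2.imwrite('pics/s15c.png',cv2.resize(im[140:240,200:330][:,:,::-1],None,fx=5.5,fy=5.5))"
```

```text
t 24.77 q [ 0.117  0.049 -0.661  2.349  0.753  0.434  0.411] p [0.4762 0.1321 0.0468] xax [ 0.475 -0.018 -0.88 ] zax [-0.012  1.    -0.026] F [ 0.  -0.3 -1.6] g 0.109
```

View pics/w15.png

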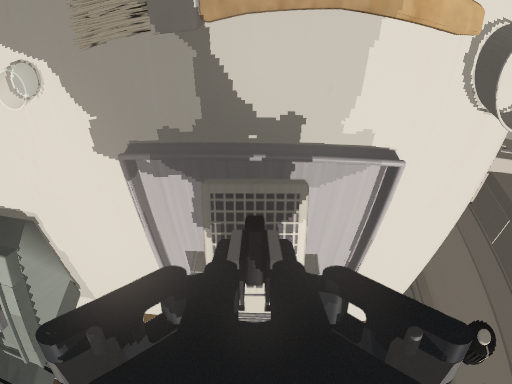

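View pics/s15c.png

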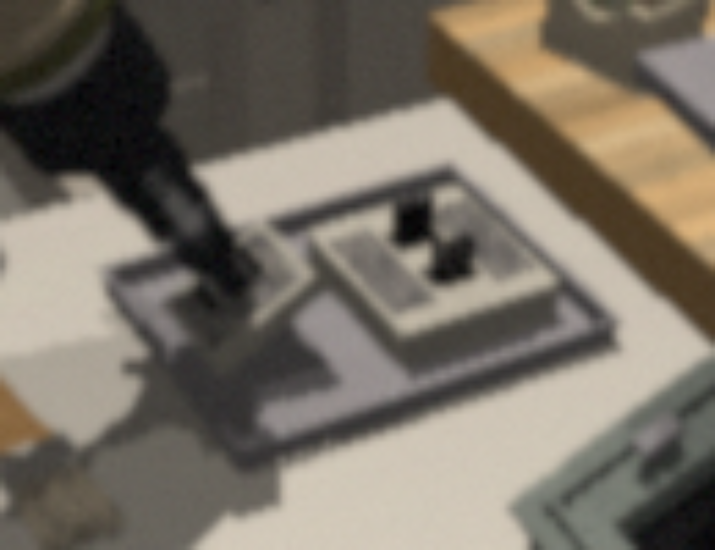

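The filter is over the near half of the tray, clear of the rim and the cover. Lowering to contact, then starting the arc.

>>> move_arm(
  motion="0 0 -0.005 0; 0 0 -0.009 0; 0.001 0 -0.013 0; 0.004 0 -0.015 0; 0.007 0 -0.017 0; 0.007 0 -0.017 0",
)

```text
clock: 25.62
position: [0.4848, 0.1323, 0.0313]
ee_rot: [0.618, -0.362, -0.36, -0.598]
ft_force: [-0.5, -0.5, 4.4]
grip_width: 0.11
```

```bash
python3 -c "
from h import *
st()
im,d=snap('wrist','w16'); coverface('w16',(212,298,192,212))"
```

```text
t 25.62 q [ 0.098  0.108 -0.641  2.343  0.888  0.421  0.292] p [0.4848 0.1323 0.0313] xax [ 0.478 -0.018 -0.878] zax [-0.011  1.    -0.026] F [-0.5 -0.5  4.4] g 0.11
n [-0.3821  0.0092  0.9241] tilt 22.47 c [0.4635 0.1317 0.0192] 1673
```

View pics/w16.png

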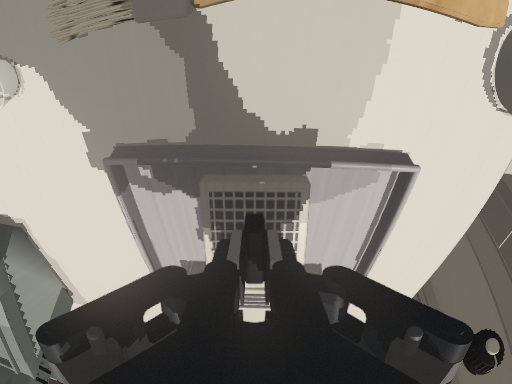

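It is pivoting: 22.5° left. Continuing.

>>> move_arm(
  motion="0.002 0 -0.0015 0; 0.004 0 -0.003 0; 0.006 0 -0.005 0; 0.008 0 -0.007 0; 0.008 0 -0.007 0",
)

```text
clock: 26.3
position: [0.4934, 0.1323, 0.0249]
ee_rot: [0.618, -0.362, -0.359, -0.598]
ft_force: [0.8, -0.9, 6.3]
grip_width: 0.11
```

```bash
python3 -c "
from h import *
st()
im,d=snap('wrist','w17'); coverface('w17',(212,298,188,212))"
```

```text
t 26.3 q [ 0.089  0.142 -0.624  2.329  0.947  0.418  0.248] p [0.4934 0.1323 0.0249] xax [ 0.479 -0.018 -0.877] zax [-0.011  1.    -0.026] F [ 0.8 -0.9  6.3] g 0.11
n [-0.1991  0.01    0.9799] tilt 11.5 c [0.466  0.1318 0.0175] 2016
```

View pics/w17.png

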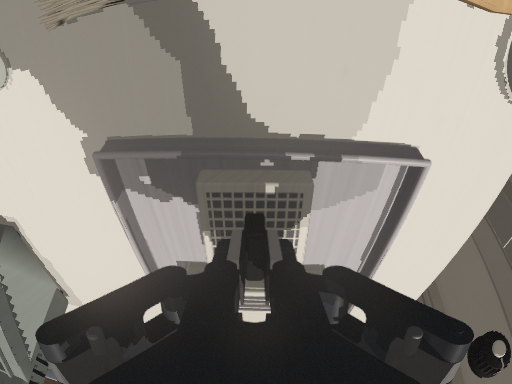

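>>> move_arm(
  motion="0.002 0 -0.002 0; 0.004 0 -0.004 0; 0.005 0 -0.006 0; 0.005 0 -0.006 0",
)

```text
clock: 26.85
position: [0.4989, 0.1322, 0.0198]
ee_rot: [0.618, -0.362, -0.359, -0.598]
ft_force: [-6.8, -3.6, 20.3]
grip_width: 0.11
```

```bash
python3 -c "
from h import *
st()
im,d=snap('wrist','w18'); coverface('w18',(212,298,186,212))"
```

```text
t 26.85 q [ 0.079  0.166 -0.611  2.321  0.993  0.416  0.212] p [0.4989 0.1322 0.0198] xax [ 0.481 -0.018 -0.877] zax [-0.011  1.    -0.027] F [-6.8 -3.6 20.3] g 0.11
n [-7.070e-02 -3.000e-04  9.975e-01] tilt 4.05 c [0.4672 0.1317 0.0161] 2198
```

Only 4° remains and the force has risen to 20 N, so a fingertip corner is probably on the filter face. The last 4 mm at the far edge will settle on release. Opening a little, then withdrawing.

>>> move_arm(
  motion="0 0 0.001 0; 0 0 0.001 0; 0 0 0.001 0; 0 0 0.001 0",
  grip=0.3,
)

```text
clock: 27.4
position: [0.4981, 0.1316, 0.0197]
ee_rot: [0.618, -0.363, -0.359, -0.598]
ft_force: [1.2, -3.7, 7.4]
grip_width: 0.298
```

```bash
python3 -c "
from h import *
st()
im,d=snap('wrist','w19'); coverface('w19',(212,298,184,212))"
```

```text
t 27.4 q [ 0.082  0.164 -0.612  2.322  0.986  0.417  0.219] p [0.4981 0.1316 0.0197] xax [ 0.479 -0.019 -0.878] zax [-0.01   1.    -0.027] F [ 1.2 -3.7  7.4] g 0.298
n [-0.0889 -0.0034  0.996 ] tilt 5.11 c [0.4661 0.1312 0.016 ] 2314
```

View pics/w19.png

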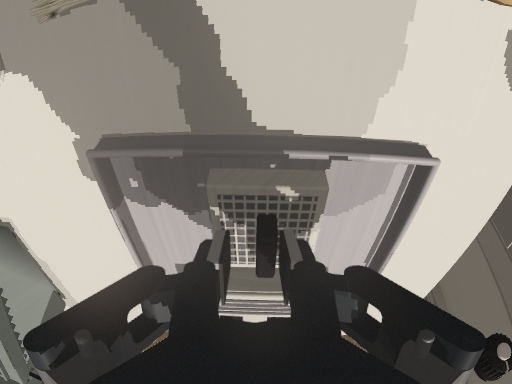

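>>> move_arm(
  motion="-0.002 0 0.004 0; -0.005 0 0.01 0; -0.011 0 0.02 0; -0.011 0 0.02 0",
)

```text
clock: 27.95
position: [0.4859, 0.1322, 0.0393]
ee_rot: [0.618, -0.362, -0.36, -0.598]
ft_force: [0.3, -0.7, -0.0]
grip_width: 0.299
```

```bash
python3 -c "
from h import *
st()
im,d=snap('wrist','w20'); coverface('w20',(222,298,184,212))
im,d=snap('scene','s20')
cv2.imwrite('pics/s20c.png',cv2.resize(im[140:240,200:330][:,:,::-1],None,fx=5.5,fy=5.5))"
```

```text
t 27.95 q [ 0.115  0.09  -0.654  2.336  0.833  0.429  0.349] p [0.4859 0.1322 0.0393] xax [ 0.478 -0.018 -0.878] zax [-0.012  1.    -0.027] F [ 0.3 -0.7 -0. ] g 0.299
n [-0.0116 -0.0021  0.9999] tilt 0.68 c [0.4718 0.1337 0.016 ] 1946
```

View pics/w20.png

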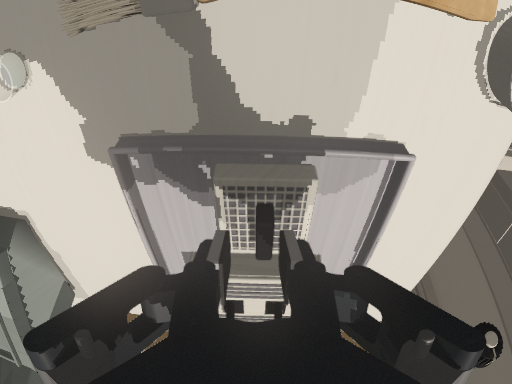

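View pics/s20c.png

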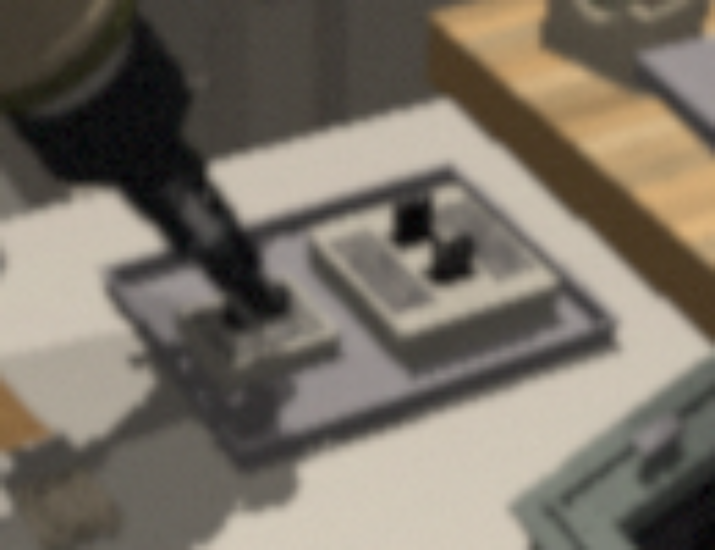

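The filter now lies flat: 0.7° of tilt, with its face at 16 mm. Retreating clear and making a last check.

>>> move_arm(
  motion="-0.016 0 0.03 0; -0.035 0 0.07 0; -0.05 0 0.12 0; -0.06 0 0.18 0; -0.06 0 0.24 0; -0.06 0 0.28 0; -0.06 0 0.28 0; -0.06 0 0.28 0",
)

```text
clock: 29.05
position: [0.4257, 0.1317, 0.3175]
ee_rot: [0.618, -0.364, -0.36, -0.597]
ft_force: [-0.2, -0.3, -0.6]
grip_width: 0.304
```

```bash
python3 - <<'E'
from h import *
st()
im,d=snap('top','t21'); snap('scene','s21'); P=pts('top',d)
t0=np.load('pics/top0.npz')
for nm,(u,v) in dict(cover=(216,160),filt=(215,205)).items(): print(nm,P[v,u].round(4))
Z=P[...,2]
m=np.zeros(Z.shape,bool); m[145:182,196:236]=1; print('cover',[x for x in plane(P,m&(Z>.02)&(Z<.031))])
m=np.zeros(Z.shape,bool); m[188:222,190:240]=1; m&=(Z>.011)&(Z<.021); print('filter',plane(P,m))
ct=max(cv2.findContours(((m)).astype(np.uint8),0,1)[0],key=cv2.contourArea); print([ray('top',*p,.016)[:2].round(4) for p in cv2.boxPoints(cv2.minAreaRect(ct))])
df=np.abs(im.astype(int)-t0['im']).max(-1); cv2.imwrite('pics/df.png',np.clip(df*2,0,255).astype(np.uint8))
E
```

```text
t 29.05 q [ 0.044 -0.467 -0.469  2.086  0.013  1.028  1.157] p [0.4257 0.1317 0.3175] xax [ 0.476 -0.019 -0.879] zax [-0.011  1.    -0.027] F [-0.2 -0.3 -0.6] g 0.304
cover [0.595  0.1319 0.0283]
filt [0.4862 0.1313 0.0177]
cover [array([0.00201027, 0.00497128, 0.99998562]), array([0.58842323, 0.1331895 , 0.02741062]), 695]
filter (array([-3.88261671e-03, -2.73273160e-04,  9.99992425e-01]), array([0.49468581, 0.1354501 , 0.01750315]), 240)
[array([0.5226, 0.1669]), array([0.5237, 0.1111]), array([0.4602, 0.1088]), array([0.4591, 0.1642])]
```

View pics/t21.png

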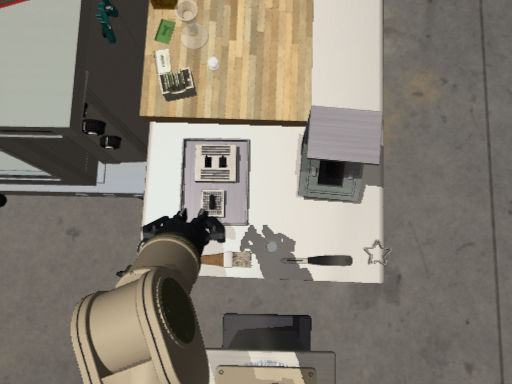

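View pics/s21.png

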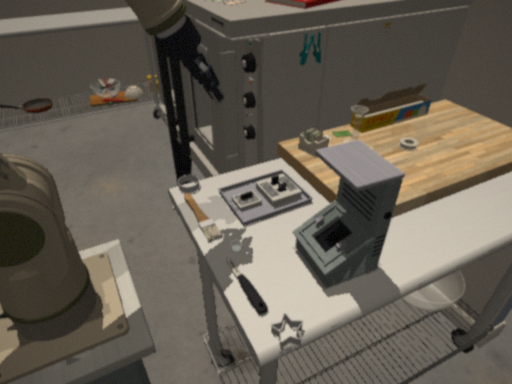

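The top view shows the cover at (215,162) and the filter at (212,203), both level in the tray. In the scene view every bystander is where it started. Handing in.

```bash
python3 -c "
from h import *
hand_in(); st()"
```

```text
the job is handed in; nothing more can be done
the job is handed in; nothing more can be done
```

The cover and the filter are both in the wash tray, right way up, flat and released. I handed the job in at about 29 s of the 72 s allowed; no verdict was reported.

- **Getting the tilt:** moves only allow shifts and a turn about vertical. I drove the arm to poses out of its reach, which tilted the tool by about 28.5° and carried over to later moves. It then came in square to the sloping face.
- **Cover:** I squeezed the tabs to a measured opening of about 28 mm, drew the cover straight off and set its near edge on the tray floor. Then I let it pivot flat in the pads before releasing it.
- **Filter:** I took it out by its handle and set it down the same way in the near half of the tray. It was still tilted 4–5° while the fingers touched it, probably because a fingertip rested on its face. It settled flat once they withdrew.

**Last checks:**
- **Level:** from the top camera, both parts are within 0.3° of level. Their upper faces measure about 27.4 mm (cover) and 17.5 mm (filter) high. That is 1.5 mm above nominal, within the calibration tolerance; the wrist camera gave 26 mm and 16 mm.
- **Spacing:** there is a gap of about 20 mm between the two parts.
- **Other objects:** the bystanders look unmoved by eye in the last scene view. I did not measure them.
- **Robot:** the arm is clear and touching nothing.

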